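# Bolt the red-capped tube rack onto its shaker

### The arm

A 7-joint arm with a two-finger parallel gripper is mounted at the origin on the work surface. World frame = base frame: x ahead of the robot, y to its left, z up, the work surface at z = 0. Lengths are in m, angles in degrees, forces in N, time in s.
With the tool pointing down it reaches from about 0.425 to 0.95 m from the base axis. Payload 16.7 kg.
Tool frame: the origin (TCP) lies at the very end of the fingers, on their centre line; the grasp point (between the pads) lies 19 mm behind it; z points along the fingers, y is the line along which they close (so a half turn about z gives the same grasp; the last joint's range is limited). The gripper opens to 94 mm and grips with 3 to 60 N. Pads are 16 mm wide; open, the fingers measure 119 mm over their backs; the gripper's body (75 mm by 177 mm) begins 78 mm behind the grasp point.
Start: joints at [56.809, 24.414, 4.234, 92.017, -1.954, 63.644, -3.845], TCP at [0.281, -0.614, 0.18] pointing down, gripper open.
Joint ranges: [-163.25, 163.25], [-28.42, 122.38], [-70.27, 78.77], [12.13, 141.07], [-58.53, 238.53], [9.26, 117.41], [-156.51, 156.51]. Speed limits (degrees/s): [108.29, 108.29, 136.94, 136.94, 172.46, 172.46, 172.46].

### API

Orientations are given as [roll, pitch, yaw] about the fixed x, y, z axes, in that order (R = Rz(yaw) Ry(pitch) Rx(roll)).
In Python, from bench import sense, snapshot, camera_info, finish_job gives the robot as it stands.
- The arm moves only by the tool apply_moves, never from a script. Its argument "targets" is one flat list of numbers, 6 for each row, row after row: the shift along the tool's x, y, z in m, then the turn, a rotation vector about the tool's x, y, z in degrees. In form: [tx, ty, tz, rx, ry, rz, tx, ty, tz, rx, ry, rz, ...]. A call has 1 to 12 rows; each row shifts and turns the commanded pose from where the row before left it, along the tool's axes as they then stand; what a row does not reach is not made up. A row lasts 1/10 s, in which the tool goes at most 50 mm and 8.59 degrees, less where a joint would pass 70% of its speed; a pose out of reach is approached as far as the arm can. A call is refused whole if a number of a shift passes 0.05 or a number of a turn 8.59, either way. A call with a gripper value outside its range is refused whole. "gripper" is the opening, from 0 (shut) to 1 (fully open), set as the call begins (left out, the last holds). The fingers move at their own pace and stop on an object; the grip force is fixed at half the most. Time passes only in rows, so rows that do not move let the fingers close. It gives the time, the measured TCP pose, the force, the opening and the grip force at its end, in the units of the state.
- sense(): the state, without advancing time (a new reading comes with each control period).
- snapshot(name): name is "scene" or "top"; returns the picture (400x640x3 uint8, red, green, blue); there is no depth.
- camera_info(name): a dict with "vertical_fov" (degrees; the focal length in pixels is half the picture's height over the tangent of half this angle, whatever the lens; pixels are square), "cx", "cy" (the principal point, pixels), "k1" (the pictures are not rectified: a ray, as slopes to the right and down, at radius r is drawn at 1 + k1 r^2 times it, then the intrinsics apply), "world_from_camera" (4x4, takes a point from camera to world coordinates). Camera axes: x right, y down, z forward; pixel columns grow to the right and rows downward; lengths in m; the calibration is good to about 2 mm. A picture is of the moment at which its call begins. camera_info takes no time and is no camera call.
- finish_job(): hands the job in; it is judged then, once.
The state is a dict: "clock": time; "joint_positions": joint angles; "qvel": joint speeds; "tau": joint torques, N m; "position": TCP position; "eef_rot": TCP orientation; "ft_force": force on the tool from outside, world axes, zero at the start; "torque": the same for the moment, N m; "opening": finger opening in m; "grip_force": force on a finger pad.
Only numpy, scipy, OpenCV 4.12 (cv2) and the standard library are available. Lean on these libraries where they do the work, as an engineer would, in place of code of your own. Each camera call takes 0.05 s, during which the arm holds its last target. There are 200 camera calls.

### The job

Lock the rack of red-capped tubes onto its shaker: with one fingertip press down the yellow spring catch beside the bolt and hold it down, while the other fingertip pushes the bolt's blue thumb plate towards the rack until the bolt is fully home. Only then let the catch spring up behind it and draw the hand clear. Do not pick up or move anything else, and leave the green-capped rack and its shaker's bolt and catch alone.

Things in the scene. Friction and masses are not known exactly. Their poses are not given: they have to be found in the camera images.
- red_shaker: This is the one to work on. White bench shaker, 160 (x) x 300 (y) mm, platform top at 70 mm, fixed, under the red-capped rack. Origin: centre of its underside. Its +y: the way the bolt slides to lock, towards the rack; its +x: across from yellow catch to blue thumb plate. Around those two all is lower than 115 mm above the bench, but for the rack, 108 mm ahead of the open plate.
- red_catch_pad (a point): This is the one to work on. Centre of the top of the spring catch's flat yellow pad, 34 (shaker x) x 82 (shaker y) mm; 132 mm above the bench when up, at shaker (-28, -71) mm; it moves with the pad.
- red_catch (a joint): How far the yellow catch is pressed straight down, m: 0 up, 0.010 bottom. Spring: 2 N at first, 5 N at 6 mm, 7 N at the bottom. Up, its steel dog blocks the bolt, whether open or home; the bolt passes while the catch is down 4.5 mm or more. Let go, it springs up if the bolt is out of the dog's way.
- red_bolt_plate (a point): This is the one to work on. Middle of the top edge of the bolt's blue upright thumb plate: 34 mm wide (shaker x), 8 thick (shaker y), top 150 mm and foot 108 mm above the bench (the steel bolt bar, 14 wide, runs under it). At shaker (28, -68 + slide) mm, 56 mm across from the pad's middle; moves with the bolt. To lock, push its -y face.
- red_bolt (a joint): Slide of the bolt along shaker +y, m: 0 open, 0.031 fully home at its stop, tip through the rack's steel staple. About 2 N of friction, stays where left. Starts open, 0 to 0.007. With the catch up it is blocked at about 0.010; from 0.028 on the catch can rise behind it.
- red_rack_mid (a point): Centre of the white tube rack (120 x 100 mm, 50 tall, 94 tall over the tubes' red caps), standing loose on the red shaker's platform at shaker (0, 90) mm; this point is 47 mm above the platform. Not to be moved.
- green_shaker: To be left alone. White bench shaker, 160 (x) x 300 (y) mm, platform top at 70 mm, fixed, under the green-capped rack. Origin: centre of its underside. Its +y: the way the bolt slides to lock, towards the rack; its +x: across from yellow catch to blue thumb plate. Around those two all is lower than 115 mm above the bench, but for the rack, 108 mm ahead of the open plate.
- green_catch_pad (a point): To be left alone. Centre of the top of the spring catch's flat yellow pad, 34 (shaker x) x 82 (shaker y) mm; 132 mm above the bench when up, at shaker (-28, -71) mm; it moves with the pad.
- green_catch (a joint): How far the yellow catch is pressed straight down, m: 0 up, 0.010 bottom. Spring: 2 N at first, 5 N at 6 mm, 7 N at the bottom. Up, its steel dog blocks the bolt, whether open or home; the bolt passes while the catch is down 4.5 mm or more. Let go, it springs up if the bolt is out of the dog's way.
- green_bolt_plate (a point): To be left alone. Middle of the top edge of the bolt's blue upright thumb plate: 34 mm wide (shaker x), 8 thick (shaker y), top 150 mm and foot 108 mm above the bench (the steel bolt bar, 14 wide, runs under it). At shaker (28, -68 + slide) mm, 56 mm across from the pad's middle; moves with the bolt. To lock, push its -y face.
- green_bolt (a joint): Slide of the bolt along shaker +y, m: 0 open, 0.031 fully home at its stop, tip through the rack's steel staple. About 2 N of friction, stays where left. Starts open, 0 to 0.007. With the catch up it is blocked at about 0.010; from 0.028 on the catch can rise behind it.
- green_rack_mid (a point): Centre of the white tube rack (120 x 100 mm, 50 tall, 94 tall over the tubes' green caps), standing loose on the green shaker's platform at shaker (0, 90) mm; this point is 47 mm above the platform. Not to be moved.
- pot_mid (a point): Bystander, not to be disturbed: small white pot with yellow lid, 52 mm across, 60 tall, loose; its centre.
- cup_mid (a point): Bystander, not to be disturbed: amber specimen jar with red lid, 48 mm across, 55 tall, loose; its centre.
- beaker_mid (a point): Bystander, not to be disturbed: clear beaker, 70 mm across, 85 tall, loose; its centre.
- tubestand_mid (a point): Bystander, not to be disturbed: blue stand with three tubes, 100 x 50 mm, 96 tall with its tubes, loose; its centre.

How it is judged (in metres and radians):
On the way, in this order (a step that is already met when the one before it is completed fails the run):
1. a fingertip holds the yellow catch down while the bolt is still open (value of joint red_catch above 0.0042 m and value of joint red_bolt below 0.012 m and contact force between the fingers and red_catch above 0.5 N), for 0.1 s.
2. with the catch still held down by a finger, the bolt is pushed fully home (value of joint red_bolt above 0.0275 m and value of joint red_catch above 0.003 m and contact force between the fingers and red_catch above 0.5 N), for 0.1 s.
At the end, for the whole second after the job is handed in: The red rack's bolt is home (slide above 27.5 of 31 mm) with its catch sprung up again behind it (within 1.5 mm of the top), and both racks stand where they were (within 8 mm) (value of joint red_bolt above 0.0275 m and value of joint red_catch below 0.0015 m and distance of each of red_rack_mid, green_rack_mid from where it was at the start of the episode below 0.008 m); the robot touches nothing.
It fails at once if the green rack's bolt or catch is worked (distance of green_bolt_plate from where it was at the start of the episode above 0.005 m or value of joint green_catch above 0.003 m).
It fails at once if the red-capped rack is pushed aside, tipped or lifted (distance of red_rack_mid from where it was at the start of the episode above 0.015 m or angle between red_rack_mid's own z axis and vertical above 0.25 rad).
It fails at once if the green-capped rack is pushed aside, tipped or lifted (distance of green_rack_mid from where it was at the start of the episode above 0.015 m or angle between green_rack_mid's own z axis and vertical above 0.25 rad).
It fails at once if another thing on the bench is pushed aside, tipped or lifted (distance of any of pot_mid, cup_mid, beaker_mid, tubestand_mid from where it was at the start of the episode above 0.015 m or angle between any of pot_mid, cup_mid, beaker_mid, tubestand_mid's own z axis and vertical above 0.25 rad).
It also fails if it takes over 40 s, if anything falls off the work surface, if the arm or the gripper's body presses on something with over 40 N, if the wrist force passes 120 N, or if a joint passes its speed limit or range.

## Working session

There is one attempt and no reset: what is moved stays moved. The work goes in short steps, Python scripts to look and compute and a tool call to move; the robot and the scene stay as the last step left them, time stands still between calls to the robot, and variables do not carry over. Pictures are saved under pics/ and viewed, at most 10 in all, crops included, and the job is handed in when it is done.

Besides the shell and the picture viewer there is one more tool, called as a command line: name --argument value ..., lists and objects as JSON in quotes. apply_moves: Moves the arm, as the interface text tells. Its arguments: {"type":"object","properties":{"targets":{"type":"array","items":{"type":"number"}},"gripper":{"type":"number"}},"required":["targets"]}

```bash
mkdir -p pics; python3 - <<'E'
from bench import *
import cv2
for n in("scene","top"):
    cv2.imwrite(f"pics/{n}0.png",snapshot(n)[:,:,::-1]); print(camera_info(n))
print(sense())
E
```

```text
{'vertical_fov': 55.60752109356801, 'cx': 315.7801220175037, 'cy': 199.16713547122498, 'k1': -0.05664459523732138, 'world_from_camera': array([[-0.62676385, -0.51484293,  0.58489643, -0.16475526],
       [-0.77920255,  0.41099911, -0.47320515,  0.50912736],
       [ 0.00323442, -0.75234067, -0.65876631,  0.82989033],
       [ 0.        ,  0.        ,  0.        ,  1.        ]])}
{'vertical_fov': 57.38529892802213, 'cx': 313.0581743184964, 'cy': 196.86646851132437, 'k1': -0.026939371361874912, 'world_from_camera': array([[-0.00728137, -0.98897952,  0.1478732 ,  0.30753665],
       [-0.99966582,  0.01086713,  0.02345547, -0.01504201],
       [-0.02480394, -0.147653  , -0.98872815,  1.19723742],
       [ 0.        ,  0.        ,  0.        ,  1.        ]])}
{'clock': 0.1, 'joint_positions': array([56.80906455, 24.44598925,  4.23120655, 92.04749701, -1.95415057,
       63.64545524, -3.84522357]), 'qvel': array([-0.09594071, -0.04523818,  0.01050189, -0.20671386, -0.01911324,
       -0.01214417,  0.01913122]), 'tau': array([ 1.02748600e-02, -9.37454081e+01,  3.67745496e+00, -4.55037904e+01,
       -4.85807913e-02,  1.67131639e-02, -2.45085675e-05]), 'position': array([ 0.28105794, -0.61323042,  0.17975474]), 'eef_rot': array([-1.79933331e+02,  4.21906610e-03,  2.46228230e+01]), 'ft_force': array([ 0.51642857, -0.2789297 , -0.07381881]), 'torque': array([-0.01102619,  0.04986556, -0.01013158]), 'grip_force': 0.0, 'opening': 0.09394252566976541}
```

View pics/top0.png

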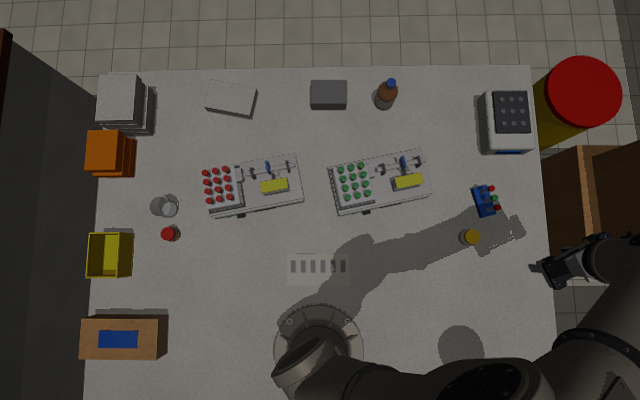

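View pics/scene0.png

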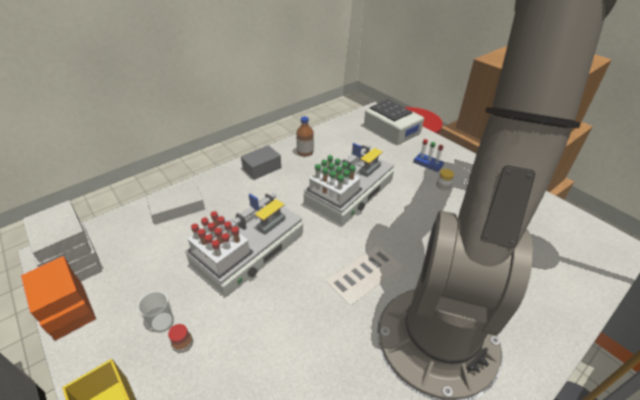

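```bash
cat > h.py <<'E'
import numpy as np,cv2
from bench import *
def K(c):
    f=200/np.tan(np.radians(c["vertical_fov"]/2)); return np.array([[f,0,c["cx"]],[0,f,c["cy"]],[0,0,1.]]),np.array([c["k1"],0,0,0,0.])
def unproj(n,uv,z):
    c=camera_info(n);k,d=K(c);p=cv2.undistortPoints(np.array(uv,float).reshape(-1,1,2),k,d,None,None)[:,0]
    T=c["world_from_camera"];r=np.c_[p,np.ones(len(p))]@T[:3,:3].T;o=T[:3,3]
    return o+r*((z-o[2])/r[:,2])[:,None]
def proj(n,P):
    c=camera_info(n);k,d=K(c);W=np.linalg.inv(c["world_from_camera"])
    return cv2.projectPoints(np.array(P,float).reshape(-1,1,3),cv2.Rodrigues(W[:3,:3])[0],W[:3,3],k,d)[0][:,0]
def blobs(im,kind,box):
    a=im.astype(int);R,G,B=a[...,0],a[...,1],a[...,2]
    m=(R-B>70)&(G-B>60)&(abs(R-G)<60) if kind=="y" else (B-R>25)&(B-G>15)
    x0,y0,x1,y1=box;M=np.zeros(m.shape,np.uint8);M[y0:y1,x0:x1]=m[y0:y1,x0:x1]
    n,l,s,c=cv2.connectedComponentsWithStats(M);i=1+np.argmax(s[1:,4]);return (l==i).astype(np.uint8),c[i],s[i]
E
python3 - <<'E'
from h import *
t=cv2.imread("pics/top0.png")[:,:,::-1];s=cv2.imread("pics/scene0.png")[:,:,::-1]
for n,im,box in(("top",t,(195,140,310,225)),("scene",s,(180,180,310,290))):
    m,c,st=blobs(im,"y",box);r=cv2.minAreaRect(np.argwhere(m)[:,::-1].astype(np.float32))
    b=unproj(n,cv2.boxPoints(r),.132);print(n,"pad",c,st,unproj(n,c,.132));print(b.round(4))
    m,c,st=blobs(im,"b",box);print("plate",c,st,unproj(n,c,.15),unproj(n,c,.14))
a=cv2.resize(np.ascontiguousarray(t[140:225,195:310,::-1]),None,fx=6,fy=6,interpolation=2)
cv2.imwrite("pics/c1.png",a)
b=cv2.resize(np.ascontiguousarray(s[180:290,180:310,::-1]),None,fx=5,fy=5,interpolation=2)
cv2.imwrite("pics/c2.png",b)
E
```

```text
top pad [273.29520295 184.65682657] [260 178  28  15 271] [[0.50484408 0.12817998 0.132     ]]
[[0.5135 0.1704 0.132 ]
 [0.5283 0.0929 0.132 ]
 [0.4974 0.0868 0.132 ]
 [0.4827 0.1639 0.132 ]]
plate [266.90322581 165.96774194] [265 161   5  11  31] [[0.55771855 0.14518012 0.15      ]] [[0.56010752 0.14671007 0.14      ]]
scene pad [269.19402985 208.87313433] [256 199  28  21 268] [[0.50261326 0.13172301 0.132     ]]
[[0.5128 0.1716 0.132 ]
 [0.5309 0.0848 0.132 ]
 [0.4919 0.0916 0.132 ]
 [0.476  0.1761 0.132 ]]
plate [253.875      199.42857143] [249 194   9  15  56] [[0.5431444 0.1530666 0.15     ]] [[0.55355637 0.14782957 0.14      ]]
```

View pics/c1.png

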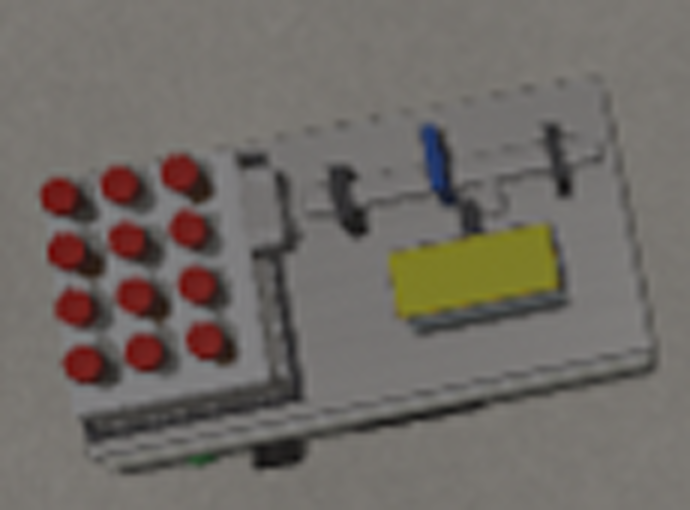

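View pics/c2.png

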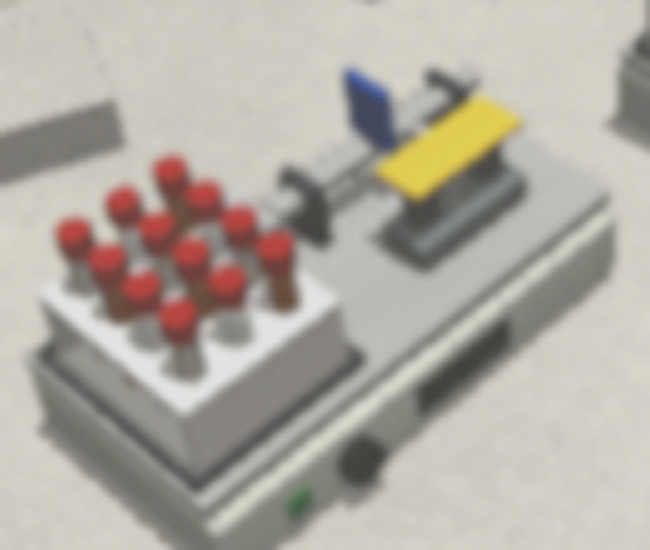

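The pad is at top-view (273,185) and the plate at (267,166), which agrees with the given geometry: pad near (0.504, 0.130), yaw about 10.8°. I'll raise the arm and swing it round the base.

apply_moves --targets '[0,0,-0.04,0,0,0,0,0,-0.04,0,0,0,0.02,0,-0.03,0,0,-2,0.045,-0.006,0,0,0,-3.8,0.045,-0.006,0,0,0,-3.8,0.045,-0.006,0,0,0,-3.8,0.044,-0.006,0,0,0,-3.8,0.044,-0.006,0,0,0,-3.8,0.043,-0.006,0,0,0,-3.8,0.043,-0.006,0,0,0,-3.8,0.042,-0.006,0,0,0,-3.8,0.042,-0.006,0,0,0,-3.8]' --gripper 0.46

```text
clock: 1.3
position: [0.5543, -0.3069, 0.29]
eef_rot: [-180.0, -0.0, 61.0]
ft_force: [0.3, -0.4, 0.0]
opening: 0.0433
grip_force: 0.0
```

apply_moves --targets '[0.04,-0.008,0,0,0,-3.6,0.04,-0.008,0,0,0,-3.6,0.039,-0.008,0,0,0,-3.6,0.039,-0.008,0,0,0,-3.6,0.038,-0.008,0,0,0,-3.6,0.038,-0.008,0,0,0,-3.6,0.037,-0.008,0,0,0,-3.6,0.037,-0.008,0,0,0,-3.6,0.036,-0.008,0,0,0,-3.6,0.036,-0.008,0,0,0,-3.6,0.02,0,0,0,0,-3.6,0,0,0,0,0,0]'

```text
clock: 2.5
position: [0.5605, 0.0955, 0.2905]
eef_rot: [180.0, -0.0, 100.8]
ft_force: [-0.9, -0.2, 0.3]
opening: 0.0431
grip_force: 0.0
```

```bash
python3 - <<'E'
from h import *
from scipy.optimize import least_squares
# fit shaker pose (x,y,yaw,slide) from pad corners + plate in both views (start pictures)
t=cv2.imread("pics/top0.png")[:,:,::-1];s=cv2.imread("pics/scene0.png")[:,:,::-1]
obs=[]
for n,im,box in(("top",t,(195,140,310,225)),("scene",s,(180,180,310,290))):
    m,c,_=blobs(im,"y",box);yx=np.argwhere(m)
    cov=np.cov(yx[:,::-1].T);obs.append((n,c,cov,blobs(im,"b",box)[1]))
def f(p,full=False):
    x,y,a,sl=p;R=np.array([[np.cos(a),-np.sin(a)],[np.sin(a),np.cos(a)]]);out=[]
    def W(P):P=np.array(P,float);return np.c_[P[:,:2]@R.T+[x,y],P[:,2]]
    g=np.array([(u,v,.132) for u in np.linspace(-45,-11,15)/1e3 for v in np.linspace(-112,-30,31)/1e3])
    b=np.array([(u,sl-.072,z) for u in np.linspace(11,45,9)/1e3 for z in np.linspace(.112,.15,9)])
    for n,c,cov,pc in obs:
        q=proj(n,W(g));out+=list(q.mean(0)-c);C=np.cov(q.T)
        an=lambda C:.5*np.arctan2(2*C[0,1],C[0,0]-C[1,1]);out.append(10*np.sin(an(C)-an(cov)))
        if n=="top":out+=list(.7*(proj(n,W(b)).mean(0)-pc))
    return np.array(out)
r=least_squares(f,[.54,.2,.19,.003],x_scale=[.01,.01,.1,.01]);print(r.x,np.degrees(r.x[2]),r.fun.round(2))
S=sense();print(S["position"],S["eef_rot"])
cv2.imwrite("pics/t2.png",cv2.resize(np.ascontiguousarray(snapshot("top")[120:240,190:350,::-1]),None,fx=5,fy=5))
E
```

```text
[0.51958791 0.20459758 0.18608651 0.00850042] 10.661971536282312 [-0.49 -0.11 -0.05  0.15  0.77  0.04 -0.76  0.24]
[0.56047113 0.09549021 0.29045534] [ 1.79992935e+02 -3.72996628e-02  1.00809748e+02]
```

View pics/t2.png

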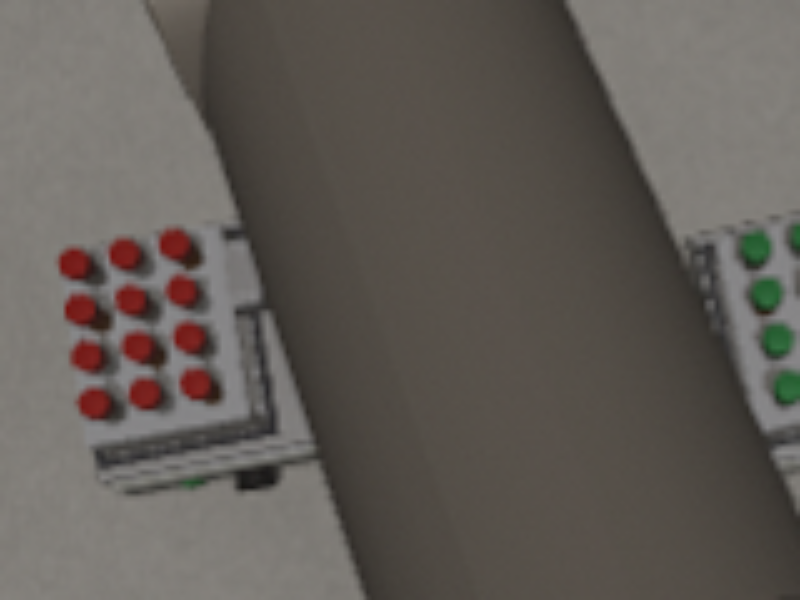

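apply_moves --targets '[0.01,-0.01,0,0,0,0,0.0097,-0.01,0,0,0,0,0,0,0.02,0,0,0,0,0,0.03,0,0,0,0,0,0.03,0,0,0,0,0,0.03,0,0,0,0,0,0.015,0,0,0,0,0,0,0,0,0,0,0,0,0,0,0]'

```text
clock: 3.45
position: [0.5381, 0.1085, 0.1664]
eef_rot: [180.0, -0.0, 100.4]
ft_force: [0.4, -0.2, -0.5]
opening: 0.0433
grip_force: 0.0
```

```bash
python3 - <<'E'
from h import *
S=sense();print(S["position"],S["eef_rot"],S["ft_force"])
im=snapshot("scene")
o=np.array([.5196,.2046]);a=.1861;R=np.array([[np.cos(a),-np.sin(a)],[np.sin(a),np.cos(a)]])
P=[(-.028,-.071,.132),(.028,-.068,.15),(-.028,-.095,.132)]
print(proj("scene",[[*(R@p[:2]+o),p[2]] for p in map(np.array,P)]))
cv2.imwrite("pics/s3.png",cv2.resize(np.ascontiguousarray(im[140:260,210:350,::-1]),None,fx=5,fy=5))
E
```

```text
[0.53808706 0.10853113 0.16644997] [ 1.79952303e+02 -7.82972458e-03  1.00404315e+02] [ 0.4175678  -0.24236095 -0.45075863]
[[269.30135858 208.04253911]
 [253.82795763 194.82990377]
 [275.55901421 203.58234089]]
```

View pics/s3.png

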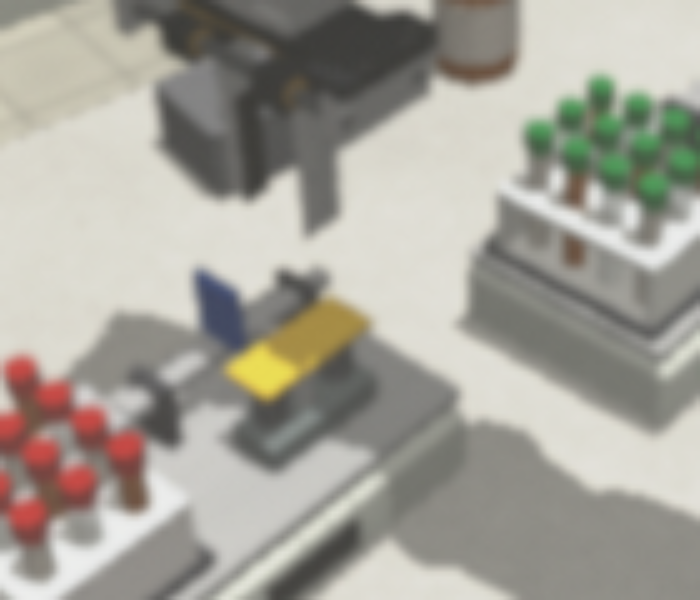

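```bash
python3 - <<'E'
from h import *
S=sense();p=S["position"];a=np.radians(S["eef_rot"][2]);ty=np.array([np.sin(a),-np.cos(a),0]);tx=np.array([np.cos(a),np.sin(a),0])
for d in(-.028,0,.028): print(d,[((proj("scene",p+ty*d+tx*w+[0,0,h])[0]-[210,140])*5).round() for w in(-.008,.008) for h in (0,.05)])
E
```

```text
-0.028 [array([337., 260.]), array([331., 187.]), array([315., 274.]), array([309., 201.])]
0 [array([301., 238.]), array([294., 166.]), array([279., 252.]), array([272., 179.])]
0.028 [array([266., 217.]), array([258., 145.]), array([244., 231.]), array([236., 159.])]
```

```bash
python3 - <<'E'
from h import *
s0=cv2.imread("pics/scene0.png");s1=snapshot("scene")[:,:,::-1]
d=np.abs(s1.astype(int)-s0).max(2)
z=np.hstack([cv2.resize(np.ascontiguousarray(q[150:215,240:290]),None,fx=8,fy=8,interpolation=0) for q in(s1,cv2.merge([np.clip(d*2,0,255).astype(np.uint8)]*3))])
cv2.imwrite("pics/s4.png",z)
E
```

```text
(no output)
```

View pics/s4.png

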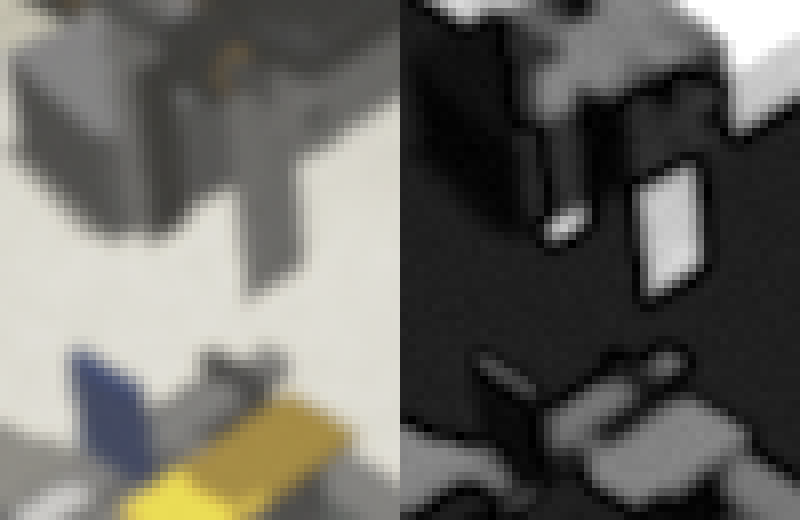

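```bash
python3 - <<'E'
from h import *
s=snapshot("scene");s0=cv2.imread("pics/scene0.png")[:,:,::-1]
for r in range(182,200): print(r,s[r,[271,274,276]].tolist(),s0[r,[271,274,276]].tolist())
t0=cv2.imread("pics/top0.png")
p=np.array([.281,-.614,.18]);a=np.radians(24.6)
ty=np.array([np.sin(a),-np.cos(a),0])
for d in(-.0535,.0535):
    q=proj("top",p+ty*d)[0];print(q)
    cv2.circle(t0,tuple(np.round(q).astype(int)),1,(0,255,0),-1)
cv2.imwrite("pics/t5.png",cv2.resize(t0[220:300,515:640],None,fx=6,fy=6,interpolation=0))
E
```

```text
182 [[124, 123, 119], [107, 106, 104], [120, 119, 114]] [[209, 207, 196], [213, 210, 200], [213, 210, 199]]
183 [[127, 125, 121], [111, 110, 108], [143, 142, 136]] [[210, 208, 197], [213, 210, 200], [212, 209, 199]]
184 [[130, 128, 123], [133, 132, 127], [180, 177, 170]] [[211, 209, 198], [212, 209, 199], [211, 208, 198]]
185 [[137, 136, 131], [170, 168, 160], [210, 207, 197]] [[212, 210, 199], [213, 211, 200], [211, 208, 198]]
186 [[159, 158, 151], [205, 203, 194], [222, 220, 210]] [[212, 209, 199], [212, 209, 199], [210, 207, 197]]
187 [[191, 188, 180], [222, 220, 209], [222, 221, 212]] [[210, 208, 198], [212, 209, 199], [209, 206, 196]]
188 [[213, 210, 200], [223, 222, 213], [221, 219, 210]] [[209, 207, 196], [209, 207, 197], [208, 205, 196]]
189 [[220, 219, 209], [222, 220, 211], [222, 220, 210]] [[209, 206, 196], [209, 207, 196], [207, 204, 194]]
190 [[222, 220, 211], [222, 221, 212], [222, 221, 211]] [[208, 206, 195], [209, 206, 196], [209, 206, 196]]
191 [[222, 220, 211], [222, 220, 210], [222, 221, 212]] [[209, 205, 196], [208, 206, 195], [210, 208, 197]]
192 [[220, 217, 207]
[... 181 characters left out ...]
05, 202, 193]]
194 [[174, 172, 165], [156, 154, 149], [205, 202, 193]] [[189, 187, 182], [186, 185, 180], [199, 197, 188]]
195 [[133, 132, 128], [132, 131, 127], [195, 193, 184]] [[164, 163, 160], [174, 172, 169], [192, 190, 182]]
196 [[98, 98, 96], [124, 123, 120], [194, 191, 182]] [[131, 130, 128], [150, 149, 146], [186, 183, 176]]
197 [[83, 82, 80], [135, 133, 127], [201, 198, 186]] [[102, 101, 101], [140, 139, 132], [191, 188, 175]]
198 [[75, 74, 72], [155, 151, 139], [205, 199, 179]] [[84, 84, 83], [157, 153, 134], [205, 198, 168]]
199 [[77, 75, 72], [163, 153, 129], [192, 179, 144]] [[82, 80, 76], [181, 172, 124], [216, 203, 139]]
[524.31859553 267.50017446]
[558.11522226 250.55918258]
```

View pics/t5.png

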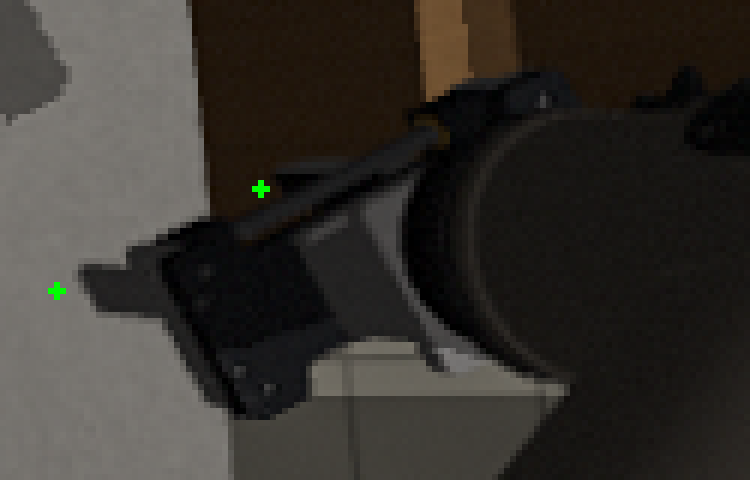

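The drawn fingertips look about 20 mm short of the reported TCP in both views. I'll go down by force rather than trust the reported height.

apply_moves --targets '[0.004,0,0.01,0,0,0,0,0,0.01,0,0,0,0,0,0.008,0,0,0,0,0,0,0,0,0,0,0,0,0,0,0]'

```text
clock: 4.1
position: [0.5368, 0.1123, 0.1371]
eef_rot: [-180.0, -0.0, 100.4]
ft_force: [0.1, -0.5, 0.4]
opening: 0.0431
grip_force: 0.0
```

apply_moves --targets '[0,0,0.003,0,0,0,0,0,0.003,0,0,0,0,0,0,0,0,0,0,0,0,0,0,0]'

```text
clock: 4.5
position: [0.5371, 0.1123, 0.1314]
eef_rot: [180.0, -0.0, 100.4]
ft_force: [0.3, 0.2, -0.5]
opening: 0.0433
grip_force: 0.0
```

apply_moves --targets '[0,0,0.002,0,0,0,0,0,0,0,0,0,0,0,0,0,0,0]'

```text
clock: 4.8
position: [0.537, 0.1124, 0.1294]
eef_rot: [-180.0, -0.0, 100.4]
ft_force: [-0.4, -0.7, 0.1]
opening: 0.0434
grip_force: 0.0
```

apply_moves --targets '[0,0,0.003,0,0,0,0,0,0.002,0,0,0,0,0,0,0,0,0,0,0,0,0,0,0]'

```text
clock: 5.2
position: [0.537, 0.1123, 0.1243]
eef_rot: [-180.0, -0.0, 100.4]
ft_force: [-0.5, 0.1, 0.1]
opening: 0.0434
grip_force: 0.0
```

```bash
python3 - <<'E'
from h import *
S=sense();print(S["position"],S["ft_force"])
s=snapshot("scene")[:,:,::-1];t=snapshot("top")[:,:,::-1]
cv2.imwrite("pics/s6.png",cv2.resize(np.ascontiguousarray(s[165:235,240:300]),None,fx=8,fy=8,interpolation=2))
E
```

```text
[0.53696061 0.11233569 0.12431317] [-0.46156548  0.14611992  0.09137192]
```

View pics/s6.png

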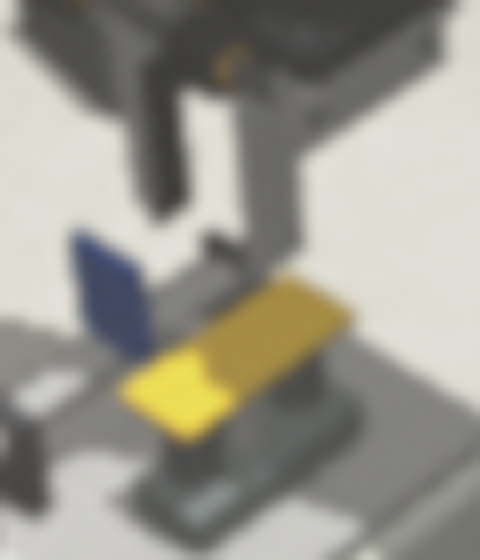

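```bash
python3 - <<'E'
from h import *
S=sense();p=S["position"];a=np.radians(S["eef_rot"][2]);ty=np.array([np.sin(a),-np.cos(a),0]);tx=np.array([np.cos(a),np.sin(a),0])
f=p-ty*.028;print("expected finger",f)
for dz in(0,.01,.02,.025): print(dz,[((proj("scene",f+[0,0,dz]+tx*u+ty*v)[0]-[240,165])*8).round().tolist() for u in(-.008,.008) for v in(-.006,.006)])
for dz in(0,.02): print("plate finger",dz,[((proj("scene",f+ty*.056+[0,0,dz]+tx*u+ty*v)[0]-[240,165])*8).round().tolist() for u in(-.008,.008) for v in(-.006,.006)])
E
```

```text
expected finger [0.50952446 0.10729804 0.12444306]
0 [[312.0, 323.0], [287.0, 307.0], [279.0, 346.0], [254.0, 331.0]]
0.01 [[310.0, 301.0], [286.0, 286.0], [277.0, 325.0], [252.0, 309.0]]
0.02 [[308.0, 279.0], [284.0, 264.0], [275.0, 303.0], [250.0, 287.0]]
0.025 [[307.0, 268.0], [283.0, 253.0], [274.0, 292.0], [249.0, 276.0]]
plate finger 0 [[200.0, 253.0], [177.0, 239.0], [167.0, 276.0], [144.0, 261.0]]
plate finger 0.02 [[195.0, 210.0], [172.0, 196.0], [162.0, 233.0], [139.0, 218.0]]
```

The fingers hang correctly over the pad and behind the plate, with their ends about 22 mm above the reported TCP. I expect contact at a TCP height of about 0.108.

apply_moves --targets '[0,0,0.004,0,0,0,0,0,0.004,0,0,0,0,0,0,0,0,0,0,0,0,0,0,0]'

```text
clock: 5.7
position: [0.5369, 0.1123, 0.1162]
eef_rot: [-180.0, -0.0, 100.4]
ft_force: [-0.0, 0.2, -0.3]
opening: 0.0436
grip_force: 0.0
```

apply_moves --targets '[0,0,0.002,0,0,0,0,0,0.002,0,0,0,0,0,0,0,0,0,0,0,0,0,0,0]'

```text
clock: 6.1
position: [0.537, 0.1123, 0.1124]
eef_rot: [-180.0, -0.0, 100.4]
ft_force: [0.4, 0.2, -0.9]
opening: 0.0434
grip_force: 0.0
```

apply_moves --targets '[0,0,0.002,0,0,0,0,0,0,0,0,0,0,0,0,0,0,0]'

```text
clock: 6.4
position: [0.537, 0.1124, 0.1104]
eef_rot: [-180.0, -0.0, 100.4]
ft_force: [-0.8, 1.0, 0.1]
opening: 0.0435
grip_force: 0.0
```

apply_moves --targets '[0,0,0.002,0,0,0,0,0,0,0,0,0,0,0,0,0,0,0]'

```text
clock: 6.7
position: [0.537, 0.1123, 0.1083]
eef_rot: [-180.0, -0.0, 100.4]
ft_force: [-0.0, -0.2, 0.3]
opening: 0.0432
grip_force: 0.0
```

apply_moves --targets '[0,0,0.002,0,0,0,0,0,0,0,0,0,0,0,0,0,0,0]'

```text
clock: 7.0
position: [0.5372, 0.1124, 0.1065]
eef_rot: [180.0, -0.0, 100.4]
ft_force: [0.0, 0.3, 1.4]
opening: 0.0434
grip_force: 0.8
```

apply_moves --targets '[0,0,0.002,0,0,0,0,0,0,0,0,0,0,0,0,0,0,0]'

```text
clock: 7.3
position: [0.5372, 0.1124, 0.1045]
eef_rot: [180.0, -0.0, 100.4]
ft_force: [1.7, -0.0, 3.2]
opening: 0.0434
grip_force: 1.3
```

apply_moves --targets '[0,0,0.002,0,0,0,0,0,0,0,0,0,0,0,0,0,0,0]'

```text
clock: 7.6
position: [0.5372, 0.1124, 0.1025]
eef_rot: [180.0, -0.0, 100.4]
ft_force: [1.3, 0.3, 3.5]
opening: 0.043
grip_force: 1.8
```

apply_moves --targets '[0,0,0.002,0,0,0,0,0,0,0,0,0,0,0,0,0,0,0]'

```text
clock: 7.9
position: [0.5371, 0.1123, 0.1004]
eef_rot: [180.0, -0.0, 100.4]
ft_force: [1.7, -0.8, 5.2]
opening: 0.0434
grip_force: 2.3
```

apply_moves --targets '[0,0,0.0012,0,0,0,0,0,0,0,0,0,0.004,0,0,0,0,0,0.004,0,0,0,0,0,0.004,0,0,0,0,0,0.004,0,0,0,0,0,0,0,0,0,0,0]'

```text
clock: 8.6
position: [0.534, 0.128, 0.0992]
eef_rot: [-180.0, 0.0, 100.4]
ft_force: [-0.1, -1.1, 5.4]
opening: 0.0431
grip_force: 2.6
```

apply_moves --targets '[0.004,0,0,0,0,0,0.004,0,0,0,0,0,0.004,0,0,0,0,0,0,0,0,0,0,0]'

```text
clock: 9.0
position: [0.5319, 0.1394, 0.0992]
eef_rot: [-180.0, 0.0, 100.4]
ft_force: [0.3, -2.2, 6.1]
opening: 0.0432
grip_force: 2.7
```

apply_moves --targets '[0.004,0,0,0,0,0,0.004,0,0,0,0,0,0,0,0,0,0,0,0,0,0,0,0,0]'

```text
clock: 9.4
position: [0.5305, 0.1473, 0.0992]
eef_rot: [-180.0, 0.0, 100.4]
ft_force: [0.2, -2.2, 5.2]
opening: 0.0433
grip_force: 2.7
```

apply_moves --targets '[0.004,0,0,0,0,0,0.003,0,0,0,0,0,0,0,0,0,0,0,0,0,0,0,0,0]'

```text
clock: 9.8
position: [0.5292, 0.1539, 0.0992]
eef_rot: [-180.0, 0.0, 100.4]
ft_force: [0.8, -2.9, 5.6]
opening: 0.0431
grip_force: 3.9
```

apply_moves --targets '[0.002,0,0,0,0,0,0,0,0,0,0,0,0,0,0,0,0,0]'

```text
clock: 10.1
position: [0.5292, 0.1541, 0.0992]
eef_rot: [-180.0, 0.2, 100.3]
ft_force: [1.8, -12.4, 8.4]
opening: 0.0434
grip_force: 7.8
```

apply_moves --targets '[0.001,0,0,0,0,0,0,0,0,0,0,0,0,0,0,0,0,0]'

```text
clock: 10.4
position: [0.5292, 0.1541, 0.0992]
eef_rot: [-180.0, 0.2, 100.3]
ft_force: [2.0, -16.4, 10.0]
opening: 0.0434
grip_force: 9.4
```

apply_moves --targets '[0.001,0,0,0,0,0,0,0,0,0,0,0,0,0,0,0,0,0]'

```text
clock: 10.7
position: [0.5292, 0.1542, 0.0993]
eef_rot: [-179.9, 0.3, 100.2]
ft_force: [2.5, -20.6, 11.8]
opening: 0.0433
grip_force: 11.6
```

Hard stop at the expected full travel, since a block by the dog would have come about 21 mm earlier. I'll ease back a little and then lift clear.

apply_moves --targets '[-0.004,0,0,0,0,0,-0.003,0,0,0,0,0,0,0,0,0,0,0,0,0,-0.005,0,0,0,0,0,-0.01,0,0,0,0,0,-0.02,0,0,0,0,0,-0.03,0,0,0,0,0,-0.04,0,0,0,0,0,-0.04,0,0,0,0,0,-0.04,0,0,0,0,0,0,0,0,0]'

```text
clock: 11.8
position: [0.5314, 0.1526, 0.2899]
eef_rot: [179.6, -0.0, 100.4]
ft_force: [0.5, 0.7, -0.3]
opening: 0.0434
grip_force: 0.0
```

```bash
python3 - <<'E'
from h import *
S=sense();print(S["position"],S["ft_force"])
s=snapshot("scene")
m,c,st=blobs(s,"y",(180,180,310,290));print("pad",c,st,"before [269.2 208.9]")
m,c,st=blobs(s,"b",(180,180,310,290));print("plate",c,st,"before [253.9 199.4]")
o=np.array([.5196,.2046]);a=.1861;R=np.array([[np.cos(a),-np.sin(a)],[np.sin(a),np.cos(a)]])
for sl in(0,.007,.031): print(sl,proj("scene",[*(R@[.028,sl-.072]+o),.131]))
cv2.imwrite("pics/s7.png",cv2.resize(np.ascontiguousarray(s[180:290,180:310,::-1]),None,fx=5,fy=5,interpolation=2))
E
```

```text
[0.53138292 0.15260544 0.28987887] [ 0.51250884  0.67239258 -0.31717061]
pad [268.94179894 209.12169312] [257 201  25  18 189] before [269.2 208.9]
plate [246.6119403  206.17910448] [243 199   8  15  67] before [253.9 199.4]
0 [[255.59501094 199.28527806]]
0.007 [[253.74009971 200.53913111]]
0.031 [[247.27670909 204.90941926]]
```

View pics/s7.png

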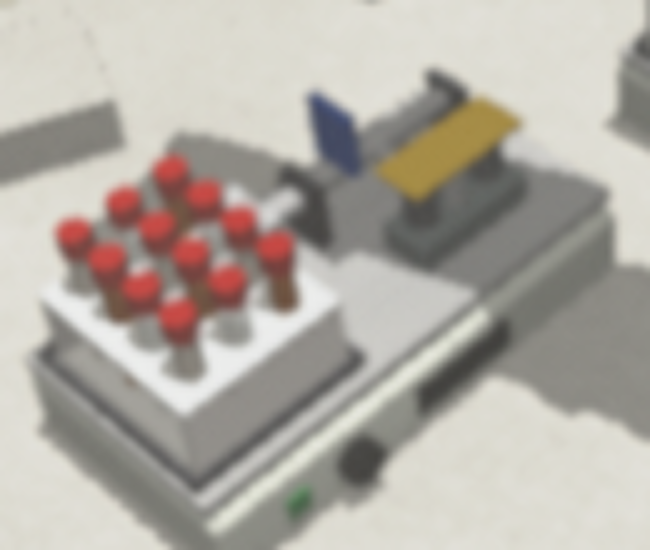

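The plate has moved to scene pixel (246.6, 206.2), which matches a slide of about 31 mm. The pad is back up where it started at (269, 209), and the rack hasn't moved.

```bash
python3 -c "from bench import *;print(finish_job())"
```

```text
the job is handed in; nothing more can be done
None
```

The job is handed in, with no verdict shown yet: the camera shows the red rack's bolt at about 31 mm slide (fully home), the catch back up behind it, the rack where it was and the hand clear.

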